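# Lock the specimen rack and hold a tube at a slant for inspection

### The job

First swing the rack's keeper bar shut by its blue knob, until it clicks home over the far row of specimen tubes. Then draw the red-capped tube up out of the near row, lean it over to about 45 degrees with its cap still uppermost, and finish while holding it still in the gripper like that, its foot at least 5 cm higher than the caps of the other tubes, so that the specimen can be inspected. Leave the white-capped tubes standing in their holes and the keeper shut.

Things in the scene. Friction and masses are not known exactly. Their poses are not given: they have to be found in the camera images.
- rack: Fixed black rack (mm): 150 (its x) x 270 (its y) x 40 high, yawed. Origin: centre of its underside, on the bench; its x points from near row to far row. Round holes 26 wide, 35 deep: near row x = -36, far row x = +36, at y = -66, 0, +66. Near row: the red-capped tube and two white-capped, in any order. Far row: white-capped at y = +66 and -66. A latch post 20 wide, 88 high stands at (40, -115).
- keeper (a joint): Angle (rad) of the keeper bar about its upright hinge: 0 is shut (bar along the rack's -y, over the far row, at a hard stop); it grows to 1.6 as the bar swings out towards the rack's +x, anticlockwise from above. Starts at 0.65 to 1.05, stays where left. In the last 0.08 rad it rides over a sprung ball (some 5 to 10 N at the knob), then snaps home; below 0.03 it is latched.
- keeper_knob (a point): Middle (131 mm above the bench) of the blue knob: a smooth upright round peg, 16 in diameter, 113 to 149 above the bench, fixed on top of the keeper bar 150 from the hinge axis. The aluminium bar is 22 wide, reaches 232 from the hinge, and swings level with its underside 105 and its top 113 above the bench, 5 clear above the caps.
- keeper_hinge (a point): Point on the keeper bar's upright hinge axis, 109 mm above the bench, at x = +36, y = +115 of the rack. The steel hinge pin ends 118 above the bench.
- tube: The red-capped specimen tube, sealed, rigid, 25 to 50 g: round, 95 mm tall over all, body 24 in diameter, red cap 30 in diameter over the top 20. Origin at the centre of its foot, z along the tube towards the cap. Seated, its foot is 5 above the bench and its cap 80 to 100 above the bench; it stands loosely in its hole (1 play all round).
- white1: Bystander: same tube as tube but with a white cap, standing in the near row; origin at the centre of its foot, z towards its cap.
- white2: Bystander: same tube as tube but with a white cap, standing in the near row; origin at the centre of its foot, z towards its cap.
- white3: Bystander: same tube as tube but with a white cap, standing in the far row; origin at the centre of its foot, z towards its cap.
- white4: Bystander: same tube as tube but with a white cap, standing in the far row; origin at the centre of its foot, z towards its cap.

How it is judged:
By the outcome, as a careful person would: the job done as asked, in the order asked, and still so for the second after the job is handed in, while the arm keeps its last pose, push and grip.
It also fails if it takes over 43 s, if anything falls off the work surface, if the arm or the gripper's body presses on something with over 40 N, if the wrist force passes 120 N, or if a joint passes its speed limit or range.

### The arm

A 6-joint arm with a two-finger parallel gripper is mounted at the origin on the work surface. World frame = base frame: x ahead of the robot, y to its left, z up, the work surface at z = 0. Lengths are in mm, angles in rad, forces in N, time in s.
With the tool pointing down it reaches from about 275 to 750 mm from the base axis. Payload 10.2 kg.
Tool frame: the origin (TCP) lies at the very end of the fingers, on their centre line; the grasp point (between the pads) lies 19 mm behind it; x points along the fingers, y is the direction in which the jaws open and shut, and the axes are right-handed (so a half turn about x gives the same grasp; the last joint's range is limited). The gripper opens to 85 mm and grips with 20 to 120 N. Pads are 22 mm wide; open, the fingers measure 114 mm over their backs; the gripper's body (76 mm by 85 mm) begins 54 mm behind the grasp point. The pads swing forward as they close: fully open they stand 13 mm farther back than shut.
Start: joints at [0.922, 0.313, 1.498, -0, 1.331, -0.223], TCP at [216.864, 478.122, 193.294] pointing down, gripper open.
Joint ranges: [-2.94, 2.94], [-0.97, 2.17], [0.19, 2.56], [-1.23, 4.37], [0.02, 3.11], [-2.88, 2.88]. Speed limits (rad/s): [2.39, 2.39, 3.01, 3.14, 3.14, 3.14].

### API

Orientations are given as a unit quaternion [w, x, y, z].
In Python, from rig import ctrl, viewer, order gives the robot as it stands. The module is installed in compiled form; this text tells all that it offers.
- The arm moves only by the tool carry_out, never from a script. Its argument "deltas" is a list of rows, each a list of 7 numbers: the gripper command: -1 is fully open, 1 is shut, values between are in proportion, then the shift along the tool's x, y, z in mm, then the turn, a rotation vector about the tool's x, y, z in degrees. A call has exactly 5 rows; each row is the pose to reach, as a shift and turn from the pose commanded when the call began, along the tool's axes at that moment; what a row does not reach only later rows make up. A row lasts 1/8 s, in which the tool goes at most 62.5 mm and 10.7 degrees, less where a joint would pass 70% of its speed; a pose out of reach is approached as far as the arm can. A call with a gripper value outside its range is refused whole. The fingers move at their own pace and stop on an object; "newtons" is the grip in N (left out, the last holds). Time passes only in rows, so rows that repeat a pose let the fingers close, or fill a call up. It gives the time, the measured TCP pose, the force and the opening at its end, in the units of the state.
- ctrl.sense(): the state, without advancing time (a new reading comes with each control period).
- viewer.capture(name): name is "side" or "top"; returns the picture (384x512x3 uint8, red, green, blue); there is no depth.
- viewer.calibration(name): a dict with "fx", "fy", "cx", "cy" (pixels), "xyz" and "attitude" of the camera in the world. Camera axes: x right, y down, z forward; pixel columns grow to the right and rows downward; lengths in mm; the calibration is good to about 2 mm. A picture is of the moment at which its call begins. calibration takes no time and is no camera call.
- order.finish_job(): hands the job in, once; it reports no verdict.
The state is a dict: "time_s": time; "joints": joint angles; "dq": joint speeds; "tau": joint torques, N m; "eef_pos": TCP position; "ee_rot": TCP orientation; "force": force on the tool from outside, world axes, zero at the start; "wrist_torque": the same for the moment, N m; "grip_width": opening from 0.0 (shut) to 1.0 (fully open).
Only numpy, scipy, OpenCV 4.12 (cv2) and the standard library are available. Lean on these libraries where they do the work, as an engineer would, in place of code of your own. Each camera call takes 0.05 s, during which the arm holds its last target. There are 200 camera calls.

## Working session

There is one attempt and no reset: what is moved stays moved. The work goes in short steps, Python scripts to look and compute and a tool call to move; the robot and the scene stay as the last step left them, time stands still between calls to the robot, and variables do not carry over. Pictures are saved under pics/ and viewed, about 8 in all and at most 12, crops included, and the job is handed in when it is done.

Besides the shell and the picture viewer there is one more tool, called after "Emit:" in YAML: its name, and indented under it one key for each argument. carry_out: Moves the arm, as the interface text tells. Its arguments: {"type":"object","properties":{"deltas":{"type":"array"},"newtons":{"type":"number"}},"required":["deltas"]}

```bash
mkdir -p pics; python3 - <<'E'
from rig import ctrl, viewer
import cv2
print(ctrl.sense())
for n in("side","top"):
    print(n,viewer.calibration(n))
    cv2.imwrite(f"pics/{n}0.png",viewer.capture(n)[:,:,::-1])
E
```

```text
{'time_s': 0.0, 'joints': array([ 9.21606752e-01,  3.13460623e-01,  1.49843975e+00,  7.18873531e-06,
        1.33100693e+00, -2.23395048e-01]), 'dq': array([-0.0002354 , -0.00015024,  0.00028752, -0.00046693,  0.00064851,
        0.00181164]), 'tau': array([-2.54028446e-04, -4.12265754e+01, -2.59743744e+01, -2.03449172e-04,
        4.17023824e-03,  1.88709276e-05]), 'eef_pos': array([216.66442369, 477.86878654, 192.72867297]), 'ee_rot': array([ 0.69094339,  0.1489868 ,  0.6913407 , -0.14982723]), 'force': array([ 0.28033876, -0.33148261, -0.15071699]), 'wrist_torque': array([0.00783404, 0.04030182, 0.03567702]), 'grip_width': 1.0026903573741688}
side {'fx': 390.859207220196, 'fy': 390.859207220196, 'cx': 266.4497168779088, 'cy': 191.06487609946802, 'xyz': array([ 276.32187162, -446.25707064,  472.96518127]), 'attitude': array([-0.4506878 ,  0.86065557, -0.21148517,  0.10689489])}
top {'fx': 398.0705126167076, 'fy': 398.0705126167076, 'cx': 255.82980930423466, 'cy': 185.441424074488, 'xyz': array([427.34484585,  52.73693383, 733.88190437]), 'attitude': array([ 0.03556473, -0.69864995,  0.7119    , -0.06182057])}
```

View pics/side0.png

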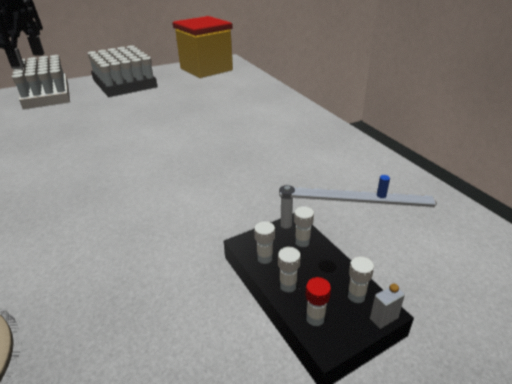

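View pics/top0.png

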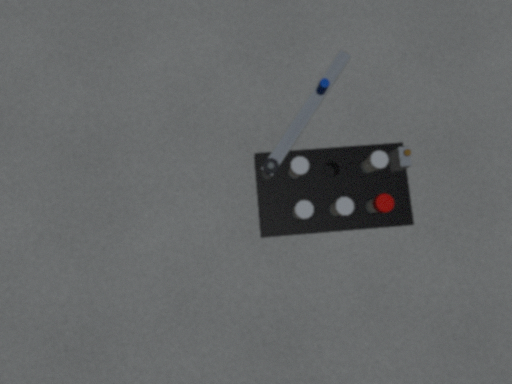

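Side view: rack at lower right, red tube at (317,300), knob (383,186), hinge (287,190). Top view: red cap (384,203), knob (323,87), hinge (270,166), latch post (404,156). The red tube is at y=-66 of the near row.

```bash
cat > h.py <<'E'
import numpy as np, cv2
from scipy.spatial.transform import Rotation as R
from rig import ctrl, viewer
def rot(q): return R.from_quat(np.r_[q[1:],q[0]])
def ray(n,uv):
    c=viewer.calibration(n)
    d=rot(c["attitude"]).apply([(uv[0]-c["cx"])/c["fx"],(uv[1]-c["cy"])/c["fy"],1.])
    return c["xyz"],d
def plane(n,uv,z):
    o,d=ray(n,uv); return o+d*(z-o[2])/d[2]
def tri(a,b):
    (o1,d1),(o2,d2)=ray("side",a),ray("top",b)
    s=np.linalg.lstsq(np.c_[d1,-d2],o2-o1,rcond=None)[0]
    p,q=o1+s[0]*d1,o2+s[1]*d2
    return (p+q)/2,np.linalg.norm(p-q)
def blobs(im,kind,amin=12):
    h=cv2.cvtColor(im,cv2.COLOR_RGB2HSV).astype(int); H,S,V=h[...,0],h[...,1],h[...,2]
    m={"red":((H<8)|(H>172))&(S>150)&(V>60),"blue":(H>105)&(H<130)&(S>130)&(V>35),
       "white":(S<40)&(V>150)}[kind].astype(np.uint8)
    n,_,st,c=cv2.connectedComponentsWithStats(m)
    return [(c[i].round(1),st[i]) for i in range(1,n) if st[i][4]>=amin]
E
python3 - <<'E'
from h import *
s,t=viewer.capture("side"),viewer.capture("top")
for k in("red","blue","white"):
    print(k,"side",[(list(map(float,c)),st.tolist()) for c,st in blobs(s,k) if k!="white" and c[0]>250])
    print(k,"top",[(list(map(float,c)),st.tolist()) for c,st in blobs(t,k)])
for c,_ in blobs(t,"white"): print(c,plane("top",c,100).round(1))
for c,_ in blobs(t,"red"): print("red",plane("top",c,99).round(1))
for c,_ in blobs(t,"blue"): print("blue",plane("top",c,131).round(1))
g=cv2.cvtColor(t,cv2.COLOR_RGB2GRAY)
m=(g[120:250,240:430]<50).astype(np.uint8)
cs=cv2.findContours(m,0,2)[0]; c=max(cs,key=cv2.contourArea)
r=cv2.minAreaRect(c); b=cv2.boxPoints(r)+[240,120]; print(r,b)
for p in b: print(plane("top",p,40).round(1))
print("hinge",plane("top",(270,165),118))
crop=np.hstack([cv2.resize(t[60:240,240:420],(396,396),interpolation=2),cv2.resize(s[160:340,270:450],(396,396),interpolation=2)])
cv2.imwrite("pics/c1.png",np.clip(crop[:,:,::-1].astype(int)*1.5,0,255))
E
```

```text
red side [([317.7, 289.9], [306, 276, 25, 29, 571])]
red top [([384.4, 202.4], [375, 193, 20, 20, 311])]
blue side [([382.9, 185.3], [378, 175, 12, 22, 174])]
blue top [([322.8, 85.4], [318, 79, 11, 15, 105])]
white side []
white top []
red [ 484.1 -179.7   99. ]
blue [670.2 -80.9 131. ]
((93.32353210449219, 68.79412078857422), (82.73567199707031, 151.87478637695312), 85.42607879638672) [[254.32909584 153.61367035]
 [405.72018433 141.50238419]
 [412.31796265 223.97457123]
 [260.92687988 236.08586121]]
[580.6  27.3  40. ]
[ 599.4 -247.8   40. ]
[ 450.4 -248.6   40. ]
[434.8  18.9  40. ]
hinge [544.76160301   5.84977123 118.        ][ WARN:0@2.261] global loadsave.cpp:1063 imwrite_ Unsupported depth image for selected encoder is fallbacked to CV_8U.
```

View pics/c1.png

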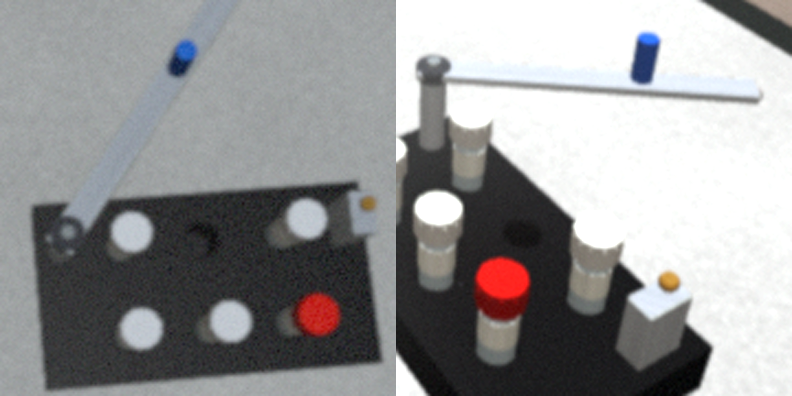

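```bash
python3 - <<'E'
from h import *
px=np.array([[132,231],[141,328],[230,321],[317,314],[306,218]])/2.2+[240,60]
W=np.array([plane("top",p,99) for p in px])[:,:2]; print(W.round(1))
L=np.array([[36,66],[-36,66],[-36,0],[-36,-66],[36,-66]])
a=L-L.mean(0);b=W-W.mean(0)
yaw=np.arctan2((a[:,0]*b[:,1]-a[:,1]*b[:,0]).sum(),(a*b).sum())
c,s=np.cos(yaw),np.sin(yaw);M=np.array([[c,-s],[s,c]]);t=W.mean(0)-M@L.mean(0)
print("yaw",np.degrees(yaw),"t",t,"res",(W-(L@M.T+t)).round(1).tolist())
print("red",M@[-36,-66]+t,"hinge",h:=M@[36,115]+t,"hinge px",plane("top",np.array([67,232])/2.2+[240,60],118))
K,e=tri((382.9,185.3),(322.8,85.9));print("knob",K,e)
print("hinge tri",tri(np.array([433,68])/2.2+[270,160],np.array([67,232])/2.2+[240,60]))
print("red tri cap",tri((317.7,289.9),(384.4,202.4)))
d=M.T@(K[:2]-h); print("r",np.hypot(*d),"angle",np.arctan2(d[0],-d[1]))
print("knob shut",M@[36,115-150]+t, "post",M@[40,-115]+t)
r=rot(ctrl.sense()["ee_rot"]);print(r.as_matrix().round(4))
E
```

```text
[[ 547.7  -44.6]
 [ 475.7  -48.5]
 [ 479.6 -114.3]
 [ 483.6 -179.2]
 [ 555.7 -175.6]]
yaw 3.378919242015058 t [ 515.61817668 -112.01449703] res [[0.0, -0.6], [-0.1, -0.3], [-0.1, -0.1], [-0.0, 0.8], [0.2, 0.2]]
red [ 483.57073961 -180.02156856] hinge [544.77759841   4.90739195] hinge px [544.02293208   5.15106951 118.        ]
knob [668.56442125 -80.46223483 131.55575216] 1.1728399295929537
hinge tri (array([616.38685042, -95.51002206, 162.39575467]), np.float64(259.51062628800395))
red tri cap (array([ 483.83289819, -181.63757729,   92.62383238]), np.float64(1.8097479348730674))
r 150.37004583945978 angle 0.90807698957619
knob shut [ 553.61846169 -144.83184518] post [ 562.3266351  -224.45701529]
[[-4.000e-04  4.131e-01  9.107e-01]
 [-5.000e-04  9.107e-01 -4.131e-01]
 [-1.000e+00 -7.000e-04 -2.000e-04]]
```

```bash
cat >> h.py <<'E'
def down(yd):  # tool x down, tool y at heading yd (deg)
    a=np.radians(yd); x=np.array([0,0,-1.]); y=np.array([np.cos(a),np.sin(a),0])
    return R.from_matrix(np.c_[x,y,np.cross(x,y)])
def delta(P0,R0,P,Rt):
    return np.r_[R0.inv().apply(np.array(P)-P0),(R0.inv()*Rt).as_rotvec(degrees=True)].round(1).tolist()
E
python3 - <<'E'
from h import *
P0=np.array([216.864,478.122,193.294]);R0=down(65.6)
T=np.array([668.6,-80.5,180]);u=T-P0
for f in (.42,.84,1.0): print((P0+f*u).round(1),delta(P0,R0,P0+f*u,down(55.4)))
E
```

```text
[406.6 243.5 187.7] [5.6, -135.3, 269.7, 10.2, 0.0, 0.0]
[596.3   8.9 182.1] [11.2, -270.6, 539.4, 10.2, 0.0, 0.0]
[668.6 -80.5 180. ] [13.3, -322.1, 642.2, 10.2, 0.0, 0.0]
```

Emit:
carry_out:
  deltas:
    - [-0.05,1,-20,40,2,0,0]
    - [-0.05,2,-45,90,5,0,0]
    - [-0.05,4,-72,144,8,0,0]
    - [-0.05,5,-100,200,10.2,0,0]
    - [-0.05,6,-128,255,10.2,0,0]
  newtons: 30

```text
time_s: 0.82
eef_pos: [397.2, 254.5, 187.3]
ee_rot: [0.675, 0.21, 0.675, -0.21]
force: [0.2, 1.2, 0.8]
grip_width: 0.525
```

```bash
cat > go.py <<'E'
from h import *
import sys
# usage: go.py x y z yawdeg : delta from current pose, in tool axes
x=list(map(float,sys.argv[1:]));s=ctrl.sense();r=rot(s["ee_rot"])
print(round(s["time_s"],2),s["eef_pos"].round(1),"w",round(s["grip_width"],3),"F",s["force"].round(1),"ydir",np.degrees(np.arctan2(*r.as_matrix()[1::-1,1])).round(1))
print(delta(s["eef_pos"],r,x[:3],down(x[3])))
E
python3 go.py 668.6 -80.5 180 55.4
```

```text
0.82 [397.2 254.5 187.3] w 0.525 F [0.2 1.2 0.8] ydir 55.4
[7.3, -121.5, 413.7, -0.0, 0.0, -0.0]
```

Emit:
carry_out:
  deltas:
    - [-0.05,1,-15,50,0,0,0]
    - [-0.05,2,-30,104,0,0,0]
    - [-0.05,3,-46,158,0,0,0]
    - [-0.05,4,-62,212,0,0,0]
    - [-0.05,5,-78,266,0,0,0]

```text
time_s: 1.45
eef_pos: [571.8, 39.4, 182.2]
ee_rot: [0.675, 0.21, 0.675, -0.21]
force: [0.9, 0.6, 0.7]
grip_width: 0.525
```

```bash
python3 go.py 668.6 -80.5 180 55.4;python3 go.py 668.6 -80.5 120 55.4
```

```text
1.45 [571.8  39.4 182.2] w 0.525 F [0.9 0.6 0.7] ydir 55.4
[2.1, -43.7, 147.8, -0.0, -0.0, -0.0]
1.45 [571.8  39.4 182.2] w 0.525 F [0.9 0.6 0.7] ydir 55.4
[62.1, -43.7, 147.8, -0.0, -0.0, -0.0]
```

Emit:
carry_out:
  deltas:
    - [-0.05,1,-15,50,0,0,0]
    - [-0.05,2,-30,100,0,0,0]
    - [-0.05,2,-43.7,147.8,0,0,0]
    - [-0.05,2,-43.7,147.8,0,0,0]
    - [-0.05,2,-43.7,147.8,0,0,0]

```text
time_s: 2.08
eef_pos: [667.4, -78.5, 179.9]
ee_rot: [0.675, 0.21, 0.675, -0.21]
force: [0.1, -0.1, -0.3]
grip_width: 0.523
```

```bash
python3 go.py 668.6 -80.5 120 55.4; python3 - <<'E'
from h import *
s,t=viewer.capture("side"),viewer.capture("top")
cv2.imwrite("pics/c2.png",np.hstack([cv2.resize(t[30:210,230:410],(396,396)),cv2.resize(s[80:260,300:480],(396,396))])[:,:,::-1])
E
```

```text
2.08 [667.4 -78.5 179.9] w 0.523 F [ 0.1 -0.1 -0.3] ydir 55.4
[59.9, -1.0, 2.2, 0.0, -0.1, 0.0]
```

View pics/c2.png

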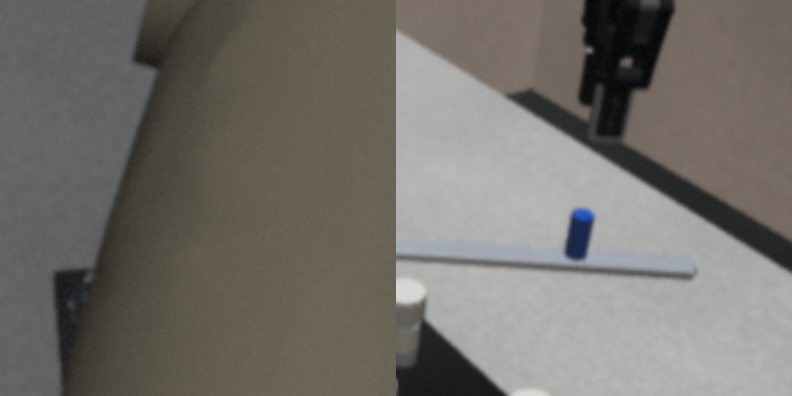

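The top view is blocked by the arm. In the side view the fingertips are at crop (607,135) and the knob at (580,235); I'll project the TCP to check alignment.

```bash
python3 - <<'E'
from h import *
c=viewer.calibration("side")
def pr(p):
    v=rot(c["attitude"]).inv().apply(np.array(p)-c["xyz"]);return np.array([v[0]/v[2]*c["fx"]+c["cx"],v[1]/v[2]*c["fy"]+c["cy"]])
f=lambda p:((pr(p)-[300,80])*2.2+[396,0]).round(0)
s=ctrl.sense();r=rot(s["ee_rot"]);P=s["eef_pos"];print(P)
print("tcp",f(P),"pads",f(P+r.apply([-5,22,0])),f(P+r.apply([-5,-22,0])),"knob",f([668.6,-80.5,131]),f([668.6,-80.5,149]))
E
```

```text
[667.4264246  -77.87534746 180.68565474]
tcp [587. 170.] pads [584. 148.] [593. 180.] knob [579. 232.] [583. 211.]
```

```bash
python3 - <<'E'
from h import *
s=viewer.capture("side")
c=cv2.resize(s[60:210,330:480],(600,600),interpolation=2)
cv2.imwrite("pics/c3.png",np.clip(c[:,:,::-1].astype(float)*1.8,0,255).astype(np.uint8))
print(ctrl.sense()["eef_pos"])
E
```

```text
[667.46319713 -77.88170467 180.79554942]
```

View pics/c3.png

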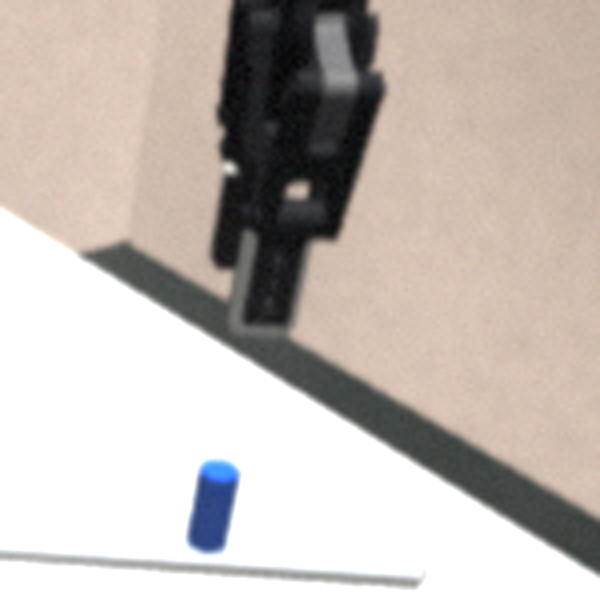

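Fingertips (near finger tip ≈ px (395,142)) appear higher than the TCP projects, (387,157). I'll check the same offset on the first image before descending.

```bash
cat >> h.py <<'E'
def pr(n,p):
    c=viewer.calibration(n);v=rot(c["attitude"]).inv().apply(np.array(p)-c["xyz"]);return np.array([v[0]/v[2]*c["fx"]+c["cx"],v[1]/v[2]*c["fy"]+c["cy"]]).round(1)
E
python3 - <<'E'
from h import *
P=np.array([216.9,478.1,193.3]);r=down(65.6)
for y in(-42,-57,42,57,0):
  for x in (0,-13,-40): print(y,x,pr("side",P+r.apply([x,y,0])))
P=np.array([667.4,-78,180.7]);r=down(55.4);print('now')
for y in(-22,-36,22,36,0):
  for x in (0,-7,-40): print(y,x,pr("side",P+r.apply([x,y,0])))
s=cv2.imread("pics/side0.png")[0:110,0:110];cv2.imwrite("pics/c4.png",np.clip(cv2.resize(s,(550,550),interpolation=2)*1.8,0,255).astype(np.uint8))
E
```

```text
-42 0 [28.3 92.3]
-42 -13 [25.9 85.9]
-42 -40 [20.9 72.3]
-57 0 [24.8 95. ]
-57 -13 [22.4 88.6]
-57 -40 [17.3 74.8]
42 0 [45.6 78.2]
42 -13 [43.6 72.3]
42 -40 [39.4 59.5]
57 0 [48.4 75.9]
57 -13 [46.5 70. ]
57 -40 [42.3 57.5]
0 0 [37.3 84.9]
0 -13 [35.2 78.8]
0 -40 [30.5 65.6]
now
-22 0 [388.9 164.8]
-22 -7 [389.7 160.6]
-22 -40 [393.8 140. ]
-36 0 [390.2 169.8]
-36 -7 [391.  165.6]
-36 -40 [395.3 144.7]
22 0 [385.1 150.1]
22 -7 [385.9 146.1]
22 -40 [389.7 126.2]
36 0 [384.1 145.8]
36 -7 [384.8 141.8]
36 -40 [388.4 122.2]
0 0 [387.  157.2]
0 -7 [387.8 153.1]
0 -40 [391.7 132.9]
```

View pics/c4.png

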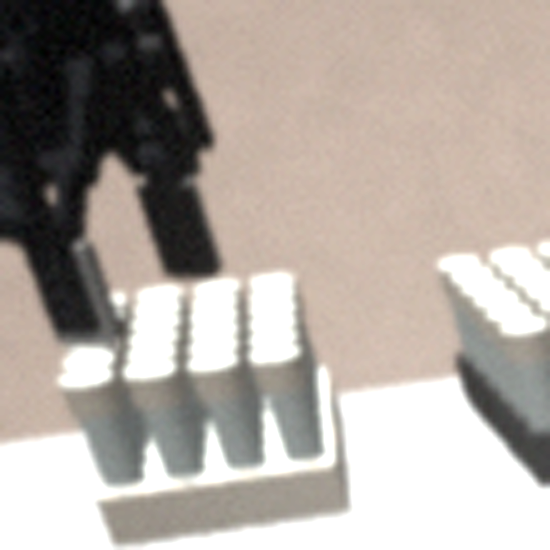

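Both pictures show tips about 33–40 mm higher along the tool axis than the reported TCP, with no sideways error. I'll descend to nominal height and compare directly.

Emit:
carry_out:
  deltas:
    - [-0.05,15,0,1,0,0,0]
    - [-0.05,32,-1,2,0,0,0]
    - [-0.05,46,-1,2,0,0,0]
    - [-0.05,57,-1,2,0,0,0]
    - [-0.05,57,-1,2,0,0,0]

```text
time_s: 2.85
eef_pos: [668.4, -80.8, 122.2]
ee_rot: [0.675, 0.21, 0.676, -0.21]
force: [-0.7, -0.9, 0.1]
grip_width: 0.526
```

```bash
python3 go.py 668.6 -80.5 120 55.4; python3 - <<'E'
from h import *
s=viewer.capture("side")
c=cv2.resize(s[90:240,310:460],(450,450),interpolation=2)
cv2.imwrite("pics/c5.png",np.clip(c[:,:,::-1].astype(float)*1.6,0,255).astype(np.uint8))
E
```

```text
2.85 [668.4 -80.8 122.2] w 0.526 F [-0.7 -0.9  0.1] ydir 55.4
[2.2, 0.3, -0.0, 0.0, -0.1, 0.0]
```

View pics/c5.png

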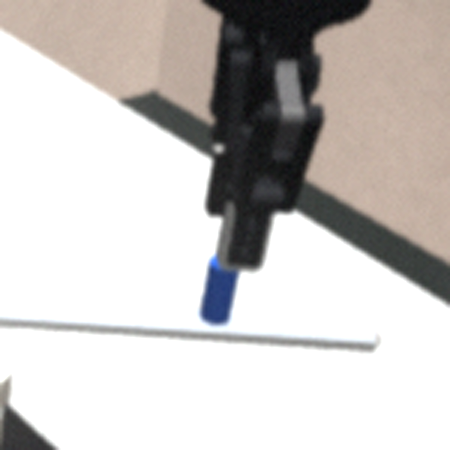

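The knob is almost fully visible below the tips, so the true tip is at z≈160, about 38 mm above the nominal TCP. The fingers straddle the 22 mm bar, so lowering another 28 mm is safe either way.

Emit:
carry_out:
  deltas:
    - [-0.05,8,0,0,0,0,0]
    - [-0.05,18,0,0,0,0,0]
    - [-0.05,28,0,0,0,0,0]
    - [-0.05,28,0,0,0,0,0]
    - [-0.05,28,0,0,0,0,0]

```text
time_s: 3.52
eef_pos: [669.0, -80.9, 95.6]
ee_rot: [0.675, 0.21, 0.675, -0.21]
force: [0.2, -0.7, 0.1]
grip_width: 0.526
```

```bash
python3 go.py 668.6 -80.5 92 55.4; python3 - <<'E'
from h import *
s=viewer.capture("side")
c=cv2.resize(s[90:240,310:460],(450,450),interpolation=2)
cv2.imwrite("pics/c6.png",np.clip(c[:,:,::-1].astype(float)*1.6,0,255).astype(np.uint8))
E
```

```text
3.52 [669.  -80.9  95.6] w 0.526 F [ 0.2 -0.7  0.1] ydir 55.4
[3.6, 0.1, -0.6, 0.0, 0.0, -0.0]
```

View pics/c6.png

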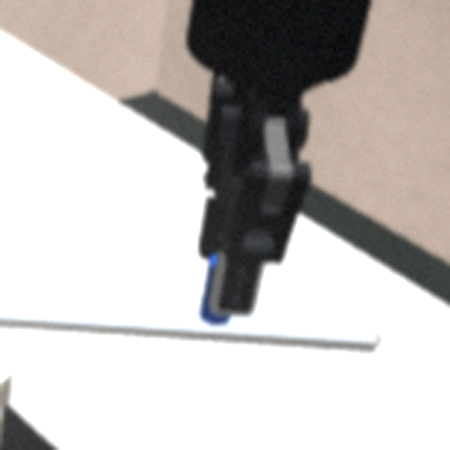

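The finger now overlaps the knob down to about z≈130, above the bar. Closing now.

Emit:
carry_out:
  deltas:
    - [1,2,0,-1.5,0,0,0]
    - [1,2,0,-1.5,0,0,0]
    - [1,2,0,-1.5,0,0,0]
    - [1,2,0,-1.5,0,0,0]
    - [1,2,0,-1.5,0,0,0]
  newtons: 25

```text
time_s: 4.2
eef_pos: [667.5, -79.9, 93.3]
ee_rot: [0.675, 0.21, 0.675, -0.21]
force: [-1.7, 1.7, 0.5]
grip_width: 0.174
```

```bash
python3 go.py 668.6 -80.5 93 55.4; python3 - <<'E'
from h import *
# arc plan: rows relative to nominal pose at start
yaw=3.379;H=np.array([544.6,5.0]);th0=.908
P0=np.array([668.4,-80.8,93.6])
def pt(th):
    a=np.radians(yaw)+th-np.pi/2
    return np.r_[H+150*np.array([np.cos(a),np.sin(a)]),P0[2]]
def call(tha,ths):
    # error-free shift relative to knob at tha
    Ra=down(np.degrees(tha)+yaw)
    for t in ths: print(round(t,3),delta(pt(tha),Ra,pt(t),down(np.degrees(t)+yaw)))
print(pt(th0));call(th0,[.85,.78,.70,.62,.54]);call(.54,[.46,.38,.30,.24,.20]);call(.20,[.17,.14,.11,.08,.05]);call(.05,[.03,.01,0,-.01,-.02])
E
```

```text
4.2 [667.5 -79.9  93.3] w 0.174 F [-1.7  1.7  0.5] ydir 55.4
[0.3, 0.1, 1.3, 0.0, -0.0, 0.0]
[668.07575897 -80.16887311  93.6       ]
0.85 [0.0, -8.7, -0.3, 3.3, 0.0, 0.0]
0.78 [0.0, -19.1, -1.2, 7.3, 0.0, 0.0]
0.7 [0.0, -31.0, -3.2, 11.9, 0.0, 0.0]
0.62 [0.0, -42.6, -6.2, 16.5, 0.0, 0.0]
0.54 [0.0, -54.0, -10.0, 21.1, 0.0, 0.0]
0.46 [0.0, -12.0, -0.5, 4.6, 0.0, 0.0]
0.38 [0.0, -23.9, -1.9, 9.2, 0.0, 0.0]
0.3 [0.0, -35.7, -4.3, 13.8, 0.0, 0.0]
0.24 [0.0, -44.3, -6.7, 17.2, -0.0, 0.0]
0.2 [0.0, -50.0, -8.6, 19.5, 0.0, 0.0]
0.17 [0.0, -4.5, -0.1, 1.7, 0.0, 0.0]
0.14 [0.0, -9.0, -0.3, 3.4, -0.0, 0.0]
0.11 [0.0, -13.5, -0.6, 5.2, 0.0, 0.0]
0.08 [0.0, -18.0, -1.1, 6.9, -0.0, 0.0]
0.05 [0.0, -22.4, -1.7, 8.6, 0.0, 0.0]
0.03 [0.0, -3.0, -0.0, 1.1, 0.0, 0.0]
0.01 [0.0, -6.0, -0.1, 2.3, 0.0, 0.0]
0 [0.0, -7.5, -0.2, 2.9, 0.0, 0.0]
-0.01 [0.0, -9.0, -0.3, 3.4, 0.0, 0.0]
-0.02 [0.0, -10.5, -0.4, 4.0, 0.0, 0.0]
```

Width 0.174 × 85 ≈ 15 mm, so the knob is gripped. Swinging along the arc.

Emit:
carry_out:
  deltas:
    - [1,0,-8.7,-0.3,3.3,0,0]
    - [1,0,-19,-1.2,7.3,0,0]
    - [1,0,-31,-3.2,11.9,0,0]
    - [1,0,-42.6,-6.2,16.5,0,0]
    - [1,0,-54,-10,21.1,0,0]

```text
time_s: 4.82
eef_pos: [628.2, -118.5, 93.3]
ee_rot: [0.624, 0.331, 0.625, -0.331]
force: [-2.3, 4.3, 0.9]
grip_width: 0.167
```

Emit:
carry_out:
  deltas:
    - [1,0,-12,-0.5,4.6,0,0]
    - [1,0,-24,-1.9,9.2,0,0]
    - [1,0,-35.7,-4.3,13.8,0,0]
    - [1,0,-44.3,-6.7,17.2,0,0]
    - [1,0,-50,-8.6,19.5,0,0]

```text
time_s: 5.45
eef_pos: [582.1, -139.1, 93.2]
ee_rot: [0.559, 0.432, 0.56, -0.432]
force: [-1.6, 4.8, 0.6]
grip_width: 0.172
```

```bash
cat > k.py <<'E'
from h import *
s=ctrl.sense();d=s["eef_pos"][:2]-[544.6,5.0]
r=rot(s["ee_rot"]).as_matrix()
print(s["time_s"],s["eef_pos"].round(1),"w",round(s["grip_width"],3),"F",s["force"].round(1),"r",np.hypot(*d).round(1),"th",(np.arctan2(d[1],d[0])+np.pi/2-np.radians(3.379)).round(4),"yd",np.degrees(np.arctan2(r[1,1],r[0,1])).round(1))
E
python3 k.py
```

```text
5.45 [ 582.1 -139.1   93.2] w 0.172 F [-1.6  4.8  0.6] r 148.9 th 0.1959 yd 14.7
```

Emit:
carry_out:
  deltas:
    - [1,0,-4.5,-0.1,1.7,0,0]
    - [1,0,-9,-0.3,3.4,0,0]
    - [1,0,-13.5,-0.4,5.2,0,0]
    - [1,0,-18,-0.8,6.9,0,0]
    - [1,0,-22.4,-1.2,8.6,0,0]

```text
time_s: 6.08
eef_pos: [561.8, -142.8, 93.3]
ee_rot: [0.526, 0.474, 0.526, -0.471]
force: [7.1, 9.5, -1.4]
grip_width: 0.172
```

Emit:
carry_out:
  deltas:
    - [1,0,-2,0,1,0,0]
    - [1,0,-4,0,2.3,0,0]
    - [1,0,-6,0,2.9,0,0]
    - [1,0,-8,0,2.9,0,0]
    - [1,0,-8,0,2.9,0,0]

```text
time_s: 6.7
eef_pos: [554.1, -143.6, 93.3]
ee_rot: [0.515, 0.487, 0.514, -0.484]
force: [9.3, 9.1, -2.9]
grip_width: 0.175
```

```bash
python3 k.py
```

```text
6.7 [ 554.1 -143.6   93.3] w 0.175 F [ 9.3  9.1 -2.9] r 148.9 th 0.0052 yd 3.3
```

Emit:
carry_out:
  deltas:
    - [1,0,-1.5,0,0,0,0]
    - [1,0,-3,0,0,0,0]
    - [1,0,-3,0,0,0,0]
    - [1,0,-3,0,0,0,0]
    - [1,0,-3,0,0,0,0]

```text
time_s: 7.32
eef_pos: [554.0, -143.6, 93.4]
ee_rot: [0.516, 0.488, 0.512, -0.482]
force: [24.2, 10.6, -11.3]
grip_width: 0.176
```

```bash
python3 k.py
```

```text
7.325 [ 554.  -143.6   93.4] w 0.176 F [ 24.2  10.6 -11.3] r 148.9 th 0.004 yd 3.3
```

Against the hard stop: 3 mm more command gave +15 N and no motion. Relaxing, releasing and lifting.

Emit:
carry_out:
  deltas:
    - [1,0,3,0,0,0,0]
    - [-0.05,0,4,0,0,0,0]
    - [-0.05,0,4,0,0,0,0]
    - [-0.05,0,4,0,0,0,0]
    - [-0.05,0,4,0,0,0,0]

```text
time_s: 7.95
eef_pos: [553.6, -145.5, 93.4]
ee_rot: [0.514, 0.485, 0.514, -0.485]
force: [0.1, -0.8, 0.7]
grip_width: 0.524
```

Emit:
carry_out:
  deltas:
    - [-0.05,-10,0,0,0,0,0]
    - [-0.05,-35,0,0,0,0,0]
    - [-0.05,-65,0,0,0,0,0]
    - [-0.05,-80,0,0,0,0,0]
    - [-0.05,-80,0,0,0,0,0]

```text
time_s: 8.57
eef_pos: [553.9, -145.4, 174.0]
ee_rot: [0.515, 0.486, 0.514, -0.485]
force: [0.5, 0.4, -0.7]
grip_width: 0.525
```

```bash
python3 go.py 483.6 -180 170 3.4; python3 - <<'E'
from h import *
s=viewer.capture("side")
c=cv2.resize(s[130:350,220:440],(550,550),interpolation=2)
cv2.imwrite("pics/c7.png",np.clip(c[:,:,::-1].astype(float)*1.2,0,255).astype(np.uint8))
print([(c,st[4]) for c,st in blobs(s,"blue")],pr("side",[553.6,-144.8,131]))
for a in(0,.03,.08):
    th=np.radians(3.379)+a-np.pi/2;print(a,pr("side",[544.7+150*np.cos(th),5+150*np.sin(th),131]))
E
```

```text
8.57 [ 553.9 -145.4  174. ] w 0.525 F [ 0.5  0.4 -0.7] ydir 3.3
[4.0, -72.2, 30.5, -0.1, 0.0, -0.1]
[(array([349.2, 232.2]), np.int32(231))] [348.9 232.1]
0 [348.9 232.1]
0.03 [351.5 230.9]
0.08 [355.5 228.8]
```

View pics/c7.png

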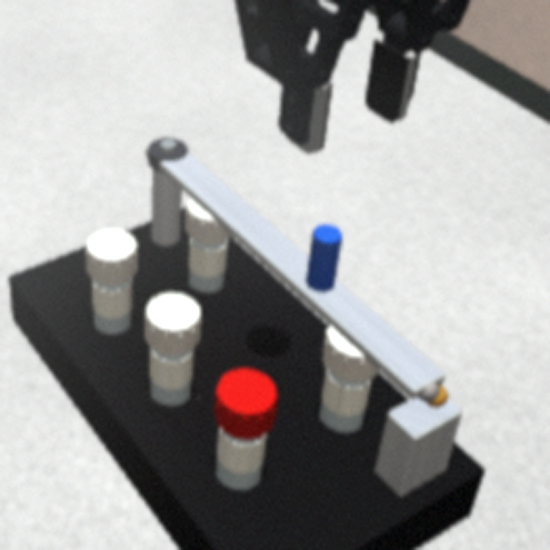

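Bar lies over the far row, knob projects within 0.3 px of shut (349.2,232.2 vs 348.9,232.1); fingertips at crop (305,150) and (395,120). I'll measure the tip offset from this.

```bash
python3 - <<'E'
from h import *
P=np.array([553.9,-145.4,174.0]);r=down(3.3)
for x in(0,-7,-25,-32,-38,-45): print(x,[pr("side",P+r.apply([x,y,z])).tolist() for y,z in((-22,0),(-36,0),(22,0),(36,0))])
f=lambda u,v:(u/2.5+220,v/2.5+130)
print("L",f(282,137),f(308,151),f(325,146),"R",f(370,107),f(392,121),f(408,112))
E
```

```text
0 [[339.7, 212.0], [330.8, 215.6], [366.4, 201.1], [374.5, 197.8]]
-7 [[340.3, 207.5], [331.3, 211.1], [367.2, 196.7], [375.3, 193.4]]
-25 [[341.8, 195.6], [332.6, 199.1], [369.2, 185.0], [377.5, 181.8]]
-32 [[342.4, 190.8], [333.2, 194.3], [370.0, 180.3], [378.3, 177.1]]
-38 [[342.9, 186.6], [333.6, 190.1], [370.7, 176.2], [379.1, 173.1]]
-45 [[343.6, 181.7], [334.2, 185.2], [371.5, 171.4], [380.0, 168.3]]
L (332.8, 184.8) (343.2, 190.4) (350.0, 188.4) R (368.0, 172.8) (376.8, 178.4) (383.2, 174.8)
```

Emit:
carry_out:
  deltas:
    - [-0.05,0,-12,5,0,0,0]
    - [-0.05,1,-32,14,0,0,0]
    - [-0.05,3,-54,23,0,0,0]
    - [-0.05,4,-72,30.5,0,0,0]
    - [-0.05,4,-72,30.5,0,0,0]

```text
time_s: 9.25
eef_pos: [482.2, -180.2, 168.7]
ee_rot: [0.513, 0.486, 0.514, -0.486]
force: [0.7, -0.1, -0.4]
grip_width: 0.522
```

```bash
python3 go.py 483.6 -180.5 90 3.4
```

```text
9.25 [ 482.2 -180.2  168.7] w 0.522 F [ 0.7 -0.1 -0.4] ydir 3.2
[78.7, 1.5, 0.4, -0.2, -0.0, 0.1]
```

Emit:
carry_out:
  deltas:
    - [-0.05,10,1.5,0.4,0,0,0]
    - [-0.05,28,1.5,0.4,0,0,0]
    - [-0.05,45,1.5,0.4,0,0,0]
    - [-0.05,58,1.5,0.4,0,0,0]
    - [-0.05,58,1.5,0.4,0,0,0]

```text
time_s: 9.88
eef_pos: [484.8, -179.7, 110.2]
ee_rot: [0.514, 0.485, 0.515, -0.485]
force: [-0.4, 1.0, -0.4]
grip_width: 0.519
```

```bash
python3 go.py 483.6 -180.5 42 3.4; python3 - <<'E'
from h import *
s=viewer.capture("side")
c=cv2.resize(s[170:350,240:420],(540,540),interpolation=2)
cv2.imwrite("pics/c8.png",np.clip(c[:,:,::-1].astype(float)*1.3,0,255).astype(np.uint8))
E
```

```text
9.88 [ 484.8 -179.7  110.2] w 0.519 F [-0.4  1.  -0.4] ydir 3.3
[68.2, -1.1, 0.9, -0.1, -0.1, 0.1]
```

View pics/c8.png

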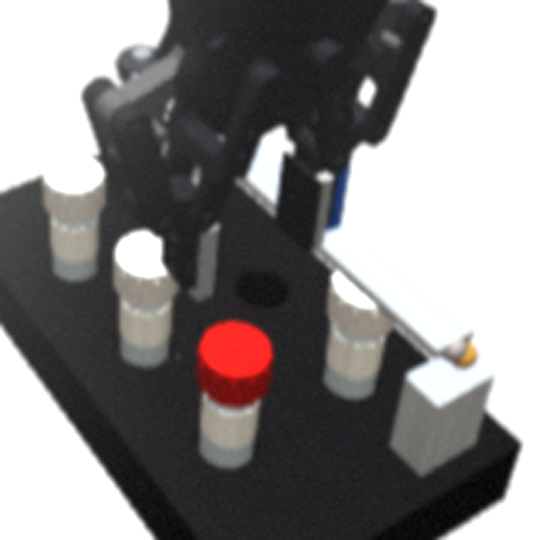

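Fingers straddle the red tube (cap at crop (236,350); tips at about (195,295) and (305,245)), centred and clear of bar and knob. Descending the rest.

Emit:
carry_out:
  deltas:
    - [-0.05,10,-1,0.5,0,0,0]
    - [-0.05,25,-1,0.5,0,0,0]
    - [-0.05,42,-1,0.5,0,0,0]
    - [-0.05,58,-1,0.5,0,0,0]
    - [-0.05,68,-1,0.5,0,0,0]

```text
time_s: 10.55
eef_pos: [483.7, -180.5, 42.0]
ee_rot: [0.514, 0.485, 0.515, -0.485]
force: [-0.1, 0.2, 0.4]
grip_width: 0.526
```

Emit:
carry_out:
  deltas:
    - [0.1,0,0,0,0,0,0]
    - [1,0,0,0,0,0,0]
    - [1,0,0,0,0,0,0]
    - [1,0,0,0,0,0,0]
    - [1,0,0,0,0,0,0]
  newtons: 30

```text
time_s: 11.18
eef_pos: [484.2, -180.8, 43.6]
ee_rot: [0.514, 0.485, 0.514, -0.485]
force: [-0.4, 0.2, 2.9]
grip_width: 0.334
```

```bash
python3 go.py 483.6 -180.5 42 3.4; python3 - <<'E'
from h import *
s=viewer.capture("side")
c=cv2.resize(s[170:350,240:420],(540,540),interpolation=2)
cv2.imwrite("pics/c9.png",np.clip(c[:,:,::-1].astype(float)*1.3,0,255).astype(np.uint8))
print(blobs(s,"red"))
E
```

```text
11.18 [ 484.2 -180.8   43.6] w 0.334 F [-0.4  0.2  2.9] ydir 3.3
[1.6, -0.6, -0.3, -0.1, 0.0, -0.0]
[(array([321.8, 290.5]), array([314, 277,  18,  28, 391], dtype=int32))]
```

View pics/c9.png

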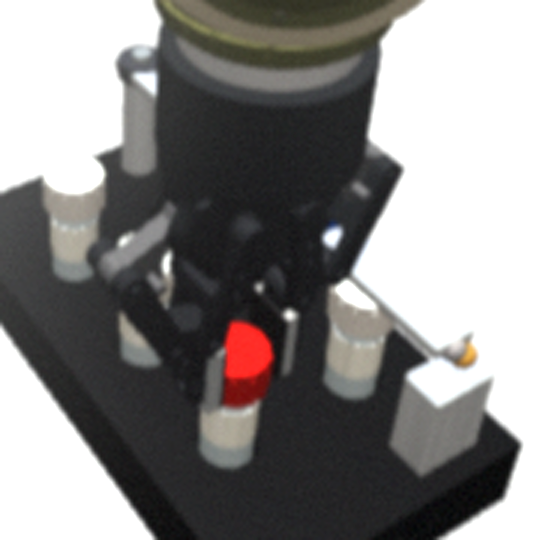

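Width reads 28.4 mm (cap 30; the 16 mm knob read 15), and the picture shows the pads on the red cap. Lifting straight up.

Emit:
carry_out:
  deltas:
    - [1,-5,0,0,0,0,0]
    - [1,-15,0,0,0,0,0]
    - [1,-30,0,0,0,0,0]
    - [1,-50,0,0,0,0,0]
    - [1,-72,0,0,0,0,0]
  newtons: 40

```text
time_s: 11.85
eef_pos: [484.1, -180.7, 116.8]
ee_rot: [0.514, 0.485, 0.514, -0.485]
force: [0.4, 0.0, -1.3]
grip_width: 0.331
```

Emit:
carry_out:
  deltas:
    - [1,-25,0,0,0,0,0]
    - [1,-55,0,0,0,0,0]
    - [1,-90,0,0,0,0,0]
    - [1,-125,0,0,0,0,0]
    - [1,-160,0,0,0,0,0]

```text
time_s: 12.48
eef_pos: [483.8, -180.5, 277.6]
ee_rot: [0.515, 0.485, 0.514, -0.485]
force: [-0.0, 0.7, -0.1]
grip_width: 0.334
```

```bash
python3 go.py 484 -180.5 290 3.4; python3 - <<'E'
from h import *
print([(c,st) for c,st in blobs(viewer.capture("side"),"red") if c[1]>60]); s=ctrl.sense()
print("cap if held",pr("side",s["eef_pos"]+[0,0,47]))
# tilt: world rotation so tool x tips forward (+x,along azimuth), about tool z
print(down(3.4).as_matrix().round(2))
E
```

```text
12.47 [ 483.8 -180.5  277.6] w 0.334 F [-0.   0.7 -0.1] ydir 3.3
[-12.4, 0.2, -0.0, -0.1, 0.0, -0.0]
[(array([340.6, 118.1]), array([331, 103,  22,  32, 575], dtype=int32))]
cap if held [337.3 112.1]
[[ 0.    1.    0.06]
 [ 0.    0.06 -1.  ]
 [-1.    0.    0.  ]]
```

Emit:
carry_out:
  deltas:
    - [1,0,0,0,0,0,6]
    - [1,0,0,0,0,0,14]
    - [1,0,0,0,0,0,22]
    - [1,0,0,0,0,0,30]
    - [1,0,0,0,0,0,38]

```text
time_s: 13.15
eef_pos: [483.9, -180.6, 276.6]
ee_rot: [0.646, 0.627, 0.326, -0.29]
force: [-0.8, -1.0, -1.0]
grip_width: 0.335
```

Emit:
carry_out:
  deltas:
    - [1,0,0,0,0,0,4]
    - [1,0,0,0,0,0,7]
    - [1,0,0,0,0,0,7]
    - [1,0,0,0,0,0,7]
    - [1,0,0,0,0,0,7]

```text
time_s: 13.78
eef_pos: [484.3, -180.6, 275.7]
ee_rot: [0.661, 0.645, 0.29, -0.252]
force: [1.0, 0.3, -1.6]
grip_width: 0.332
```

```bash
python3 - <<'E'
from h import *
s=ctrl.sense();r=rot(s["ee_rot"]);ax=r.apply([1,0,0]);print(s["time_s"],s["eef_pos"].round(1),s["grip_width"],s["joints"].round(2),"tilt",np.degrees(np.arccos(-ax[2])),"foot z est",s["eef_pos"][2]+37*ax[2])
im=viewer.capture("side")
print([(c,st) for c,st in blobs(im,"red") if c[1]>30],blobs(im,"blue"))
P=s["eef_pos"];print("cap",pr("side",P-47*ax),"foot",pr("side",P+37*ax))
cv2.imwrite("pics/c10.png",np.clip(cv2.resize(im[0:384,130:512],(600,600))[:,:,::-1]*1.2,0,255).astype(np.uint8))
E
```

```text
13.775 [ 484.3 -180.6  275.7] 0.3319069401147 [-0.96 -0.12  1.99  0.81  0.97 -1.39] tilt 44.99058300674094 foot z est 249.53953677439043
[(array([303.9, 139.1]), array([287, 123,  37,  32, 789], dtype=int32))] [(array([349.2, 232.4]), array([344, 220,  12,  26, 227], dtype=int32))]
cap [305.2 140.9] foot [348.6 177.8]
```

View pics/c10.png

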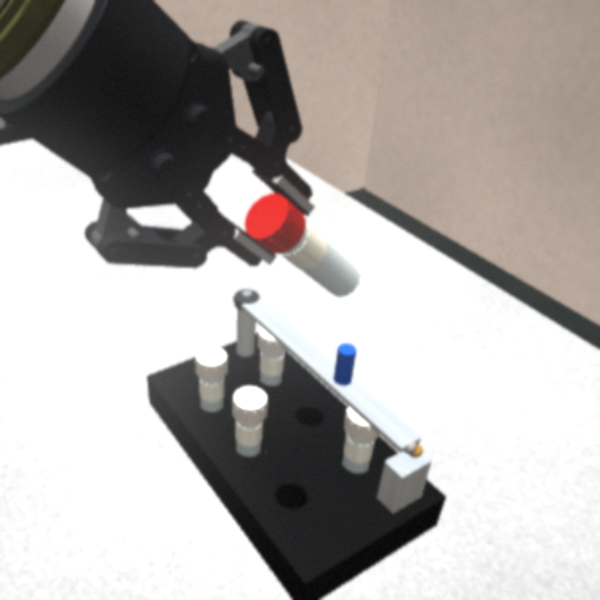

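The tube is held leaning at 45° with its cap uppermost, its foot is at about crop (343,280) as predicted, four white tubes are seated and the bar is shut. One hold call, then hand in.

Emit:
carry_out:
  deltas:
    - [1,0,0,0,0,0,0]
    - [1,0,0,0,0,0,0]
    - [1,0,0,0,0,0,0]
    - [1,0,0,0,0,0,0]
    - [1,0,0,0,0,0,0]

```text
time_s: 14.45
eef_pos: [484.1, -180.7, 275.3]
ee_rot: [0.661, 0.645, 0.289, -0.252]
force: [-0.3, 0.2, -0.5]
grip_width: 0.331
```

```bash
python3 - <<'E'
from rig import ctrl, order
s=ctrl.sense();print(s["time_s"],abs(s["dq"]).max(),s["grip_width"]);print(order.finish_job())
E
```

```text
14.45 0.00242807704188338 0.3310528991853693
the job is handed in; nothing more can be done
None
```

The job is done and was handed in at 14.5 s, with the keeper shut and the red-capped tube held still in the gripper at 45°.

- **Keeper:** I gripped the blue knob and swung the bar along its arc to the hard stop. At the stop, 3 mm more command gave about +15 N and no motion. In the last picture the knob was within 0.3 px of its computed shut position.
- **Red tube:** I gripped it by the cap, drew it straight up and tilted the tool by 45.0°. The foot is at an estimated z of 250 mm, about 150 mm above the other caps. Grip width was steady at about 28 mm, and the arm was at rest.
- **White tubes:** All four stand in their holes in the last picture.

**Disagreement found:** in the images the fingertips appeared about 30–35 mm higher along the tool axis than the reported TCP, beyond the set-back expected at that opening. I set the grasp heights from the pictures, and both grasps held. No check failed.

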